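# Load a battery pack into the test cradle and start the test

### The arm

A 7-joint arm with a two-finger parallel gripper is mounted at the origin on the work surface. World frame = base frame: x ahead of the robot, y to its left, z up, the work surface at z = 0. Lengths are in m, angles in rad, forces in N, time in s.
With the tool pointing down it reaches from about 0.425 to 0.875 m from the base axis. Payload 8.4 kg.
Tool frame: the origin (TCP) lies at the very end of the fingers, on their centre line; the grasp point (between the pads) lies 19 mm behind it; x points along the fingers, y is the direction in which the jaws open and shut, and the axes are right-handed (so a half turn about x gives the same grasp; the last joint's range is limited). The gripper opens to 87 mm and grips with 3 to 60 N. Pads are 19 mm wide; open, the fingers measure 117 mm over their backs; the gripper's body (75 mm by 190 mm) begins 51 mm behind the grasp point.
Start: joints at [-1.317, 0.333, 0.04, 1.465, -0.013, 1.343, -0.059], TCP at [0.225, 0.61, 0.223] pointing down, gripper open.
Joint ranges: [-2.58, 2.58], [-0.38, 2.09], [-1.3, 1.39], [0.25, 2.4], [-1.5, 4.64], [0.08, 2.09], [-2.65, 2.65]. Speed limits (rad/s): [2.22, 2.22, 2.79, 2.79, 3.14, 3.14, 3.14].

### API

Orientations are given as a 3x3 rotation matrix whose columns are the frame's x, y, z axes.
In Python, from cell import env gives the robot as it stands.
- The arm moves only by the tool drive_tool, never from a script. Its argument "motion" is a list of rows, each a list of 5 numbers: the gripper command: -1 is shut, 1 is fully open, values between are in proportion, then the shift along the tool's x, y, z in m, then the turn about the tool's x in rad. In form: [[hand, tx, ty, tz, spin], ...]. A call has 1 to 8 rows; each row is the pose to reach, as a shift and turn from the pose measured when the call began, along the tool's axes at that moment; what a row does not reach only later rows make up. A row lasts 1/10 s, in which the tool goes at most 50 mm and 8.59 degrees, less where a joint would pass 70% of its speed; a pose out of reach is approached as far as the arm can. A call with a gripper value outside its range is refused whole. The fingers move at their own pace and stop on an object; "grip_force" is the grip in N (left out, the last holds). Time passes only in rows, so rows that repeat a pose let the fingers close. It gives the time, the measured TCP pose, the force and the opening at its end, in the units of the state.
- env.read_state(): the state, without advancing time (a new reading comes with each control period).
- env.camera(name): name is "scene" or "top" or "wrist"; returns a dict with "color" (480x640x3 uint8, red, green, blue), "K" (3x3 intrinsics, pixels), "origin" and "rotation" of the camera in the world. Camera axes: x right, y down, z forward; pixel columns grow to the right and rows downward; lengths in m; the calibration is good to about 2 mm. A picture is of the moment at which its call begins. There is no depth.
- env.close_job(): hands the job in, once; it reports no verdict.
The state is a dict: "time_s": time; "qpos": joint angles; "dq": joint speeds; "joint_efforts": joint torques, N m; "eef_pos": TCP position; "tcp_rot": TCP orientation; "wrist_force": force on the tool from outside, world axes, zero at the start; "moment": the same for the moment, N m; "width": finger opening in m.
Only numpy, scipy, OpenCV 4.12 (cv2) and the standard library are available. Lean on these libraries where they do the work, as an engineer would, in place of code of your own. Each camera call takes 0.05 s, during which the arm holds its last target. There are 200 camera calls.

### The job

The battery pack lies on the sprung bed of the test cradle, short of the retaining leaf spring. With a fingertip on its thumb rest, press it down hard against the bed and, keeping it pressed, push it along the channel under the leaf spring until it is fully home against the stop; then let go of it and press the start key right in and release it. Do not pick the pack up, and leave everything else on the bench where it is.

Things in the scene. Friction and masses are not known exactly. Their poses are not given: they have to be found in the camera images.
- cradle: Battery test cradle, light grey bench unit fixed to the table, 200 x 122 x 47 mm. +x: the way a pack slides in, away from the robot; +y left; z up. Origin: on the bench under the channel's centre line. Channel 59 mm wide, open on top, x -110 to +62 mm, between guide walls 26 mm high; fixed floor 14 mm above the bench. Control side (30 mm high) along its right, x -60 to +90, y -35 to -85 mm.
- stop_face (a point): Foot of the upright stop face that ends the channel (cradle x = +62 mm, 40 mm high), on the centre line, at the height of the channel's fixed floor; axes as cradle. The pack is home when its nose is against this face.
- bed (a joint): Sprung bed of the channel, an aluminium plate 36 mm wide, cradle x -100 to +58 mm. It moves straight down without tipping. 0 = up, its top 7 mm above the fixed floor; 0.007 m = fully down, flush with the floor. 4 N starts it, 9 N holds it fully down (less the pack's weight); beyond that the fixed floor carries the push.
- leaf (a joint): Retaining leaf spring, steel strip 34 mm wide, clamped on the end block and reaching back 46 mm over the channel. Rad; 0 = at rest, grows as it is bent up. At rest its lowest line (cradle x = +28 mm) is 18 mm above the fixed floor, so a 20 mm pack on the floor bends it up 2 mm (0.055 rad, about 6 N).
- leaf_lip (a point): Free edge (underside) of the leaf spring's upturned lip: at rest at cradle x = +18 mm, 36.5 mm above the bench, 22.5 mm above the fixed floor. With the bed up a pack's top is 27 mm above the floor and its nose runs against the lip's edge; pressed down, the nose runs in under the lip.
- pack: The battery pack to load: black, 96 mm long (x), 56 wide, 20 high, about 0.18 kg, loose on the raised bed in the near part of the channel. Origin: centre of its underside. Nose at x = +48 mm, top edge rounded 3 mm. Front part (x -14 to +48) 20 mm high; rear part a thumb rest 14 mm high. Home, its origin is at cradle x = +14 mm, after a travel of 50 to 60 mm. Sliding friction about 0.3.
- thumb_rest (a point): Top of the pack's ribbed thumb rest (pack x -48 to -14 mm), on its centre line, 17 mm behind the upright step face, 6 mm high, that ends it forwards and that a fingertip can push on; pack axes. 35 mm above the bench with the bed up, 28 mm with the pack on the fixed floor. The guide walls stay below it.
- pack_nose (a point): Bottom middle of the pack's nose (its foremost face).
- start (a joint): Start key of the cradle, a white round push key 17 mm in diameter in a black 33 mm collar on the control side. 0 = out, 0.005 m = fully in; springs back. About 1 N starts it, 4 N takes it fully in.
- start_top (a point): Centre of the start key's top, 43 mm above the bench when out, 9 mm above its collar; cradle x = -20 mm, y = -63 mm.
- spare_pack: A second battery pack of the same shape and size, lying loose on the bench to the left of the cradle; leave it. Origin: centre of its underside.
- cutters: Side cutters with red handles, 133 x 53 x 14 mm, lying to the right of the cradle. Origin: on the bench, 46 mm behind the tip of the jaws.
- meter: Hand-held multimeter with an orange holster, 170 x 82 x 49 mm, lying on its back at the right-hand side. Origin: centre of its underside.
- driver: Screwdriver with a red handle, 180 mm long, 26 mm thick, lying at the left-hand side. Origin: on the bench, mid-length.
- spool: Solder spool standing on end, 54 mm in diameter, 46 mm high, beyond the cradle. Origin: centre of its underside.
- tip_cleaner: Round black tip-cleaner tin with brass wool, 76 mm in diameter, 53 mm high, beyond the cradle. Origin: centre of its underside.
- cleaner: White bottle with a black cap, 44 mm in diameter, 95 mm high, beyond the cradle. Origin: centre of its underside.
- tub: Blue open parts tub, 105 x 75 x 35 mm, at the far left. Origin: centre of its underside.
There are look-alikes about, which are no part of the job. Leave any pink or red look-alike of the pack alone.

How it is judged:
By the outcome, as a careful person would: the job done as asked, in the order asked, and still so for the second after the job is handed in, with the robot touching nothing.
It also fails if it takes over 38 s, if anything falls off the work surface, if the arm or the gripper's body presses on something with over 40 N, if the wrist force passes 120 N, or if a joint passes its speed limit or range.

## Working session

There is one attempt and no reset: what is moved stays moved. The work goes in short steps, Python scripts to look and compute and a tool call to move; the robot and the scene stay as the last step left them, time stands still between calls to the robot, and variables do not carry over. Pictures are saved under pics/ and viewed, about 8 in all and at most 12, crops included, and the job is handed in when it is done.

Besides the shell and the picture viewer there is one more tool, called after "Emit:" by a JSON object that holds its "method" and its "body". drive_tool: Moves the arm, as the interface text tells. Its arguments: {"type":"object","properties":{"motion":{"type":"array"},"grip_force":{"type":"number"}},"required":["motion"]}

```bash
mkdir -p pics; cat > h.py <<'E'
import numpy as np, cv2
from cell import env
def snap(n,f):
    c=env.camera(n); cv2.imwrite('pics/'+f,c['color'][:,:,::-1]); np.savez('pics/'+f[:-4]+'.npz',**{k:np.array(c[k]) for k in('color','K','origin','rotation')}); return c
def ray(c,u,v,z):
    d=c['rotation']@np.linalg.solve(c['K'],[u,v,1.]); o=np.array(c['origin']); return o+d*(z-o[2])/d[2]
def proj(c,p):
    q=c['K']@(c['rotation'].T@(np.array(p)-c['origin'])); return q[:2]/q[2]
E
python3 - <<'E'
from h import *
s=env.read_state(); print(s)
for n in('top','scene'):
    c=snap(n,n+'1.png'); print(n,c['origin'],c['rotation'],c['K'])
E
```

```text
{'time_s': 0.0, 'qpos': array([-1.31719176,  0.33391429,  0.0398503 ,  1.46625786, -0.01337857,
        1.34332134, -0.05852781]), 'dq': array([ 0.00042948,  0.00296804, -0.00038557, -0.00011675, -0.00100325,
       -0.00202272, -0.00183812]), 'joint_efforts': array([ 7.08666503e-04, -6.56367373e+01,  1.33589163e+00, -4.03807747e+01,
       -5.95963304e-02,  4.51761007e-02,  1.49344410e-04]), 'eef_pos': array([0.22445342, 0.60951374, 0.22166334]), 'tcp_rot': array([[-4.46879695e-04,  3.45547333e-01,  9.38401215e-01],
       [-1.57311460e-03,  9.38399905e-01, -3.45547599e-01],
       [-9.99998663e-01, -1.63063086e-03,  1.24233691e-04]]), 'wrist_force': array([-0.3091648 , -0.12820048, -0.52928523]), 'moment': array([-0.05846868, -0.00578135,  0.05901518]), 'width': 0.0870371880766155}
top [ 0.40813538 -0.02077224  1.13479469] [[-0.02912347 -0.99116003  0.12943575]
 [-0.99951626  0.03029016  0.00705384]
 [-0.01091211 -0.12916771 -0.99156272]] [[463.29358508   0.         314.03358938]
 [  0.         463.29358508 240.72383381]
 [  0.           0.           1.        ]]
scene [ 1.61563234 -0.37686691  0.75580822] [[ 0.34072717  0.49632949 -0.79847482]
 [ 0.94009928 -0.17003747  0.29546675]
 [ 0.01087823 -0.85131915 -0.52453538]] [[461.3839949    0.         311.61262698]
 [  0.         461.3839949  243.48596117]
 [  0.           0.           1.        ]]
```

View pics/top1.png

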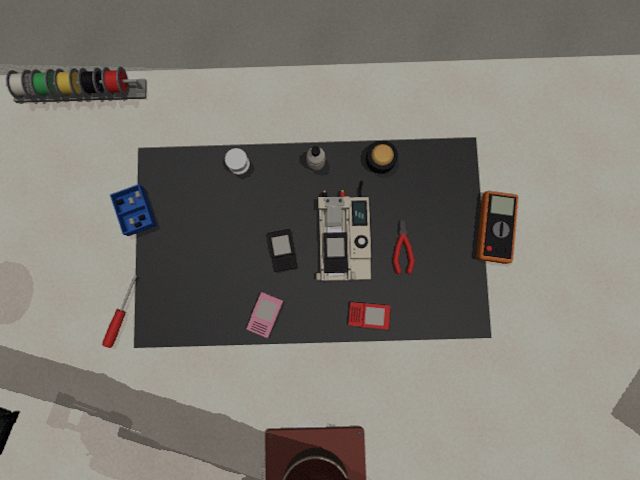

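View pics/scene1.png

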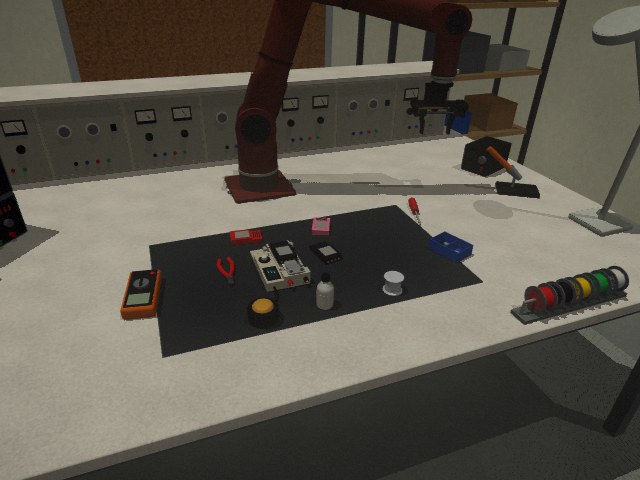

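Top view: the cradle is at about (343,238) with its pack at (335,246), the start key at (361,241), the spare pack at (282,249), and the pink and red decoys at the bottom. Next I'll get rough world positions from an enlarged crop.

```bash
python3 - <<'E'
from h import *
c=np.load('pics/top1.npz')
for n,u,v,z in[('key',361,241,.043),('pack',335,248,.04),('leaf',335,212,.04),('nearL',317,280,.03),('nearR',371,280,.03)]: print(n,ray(c,u,v,z).round(4))
im=c['color'][180:295,295:410,::-1]; cv2.imwrite('pics/crop1.png',cv2.resize(im,None,fx=5.2,fy=5.2,interpolation=cv2.INTER_CUBIC))
E
```

```text
key [ 0.5466 -0.1244  0.043 ]
pack [ 0.5321 -0.0623  0.04  ]
leaf [ 0.619  -0.0653  0.04  ]
nearL [ 0.458  -0.0172  0.03  ]
nearR [ 0.4542 -0.1454  0.03  ]
```

View pics/crop1.png

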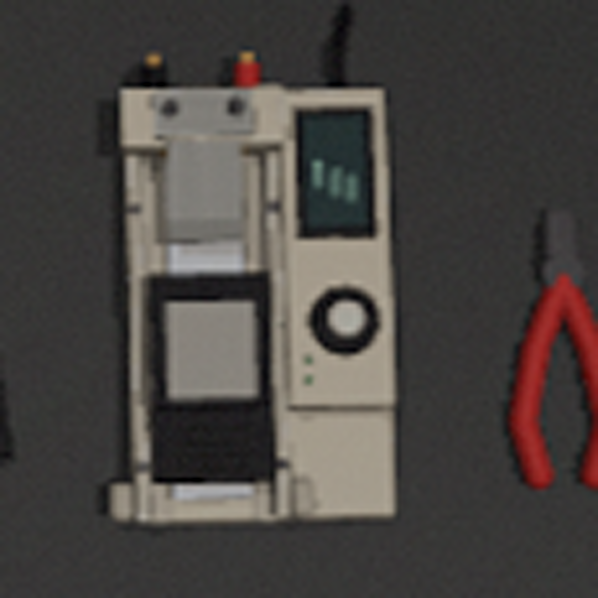

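Crop: the leaf's near edge is at y≈240, the pack's nose at (210,275), its step at y≈402, its rear at (213,482), and the key's top at (347,318). Next I'll work out the cradle pose and a hover shift.

```bash
cat >> h.py <<'E'
def rel(p,yaw,s=None):
    "shift in tool axes to world point p and spin to make tool z = cradle x"
    s=s or env.read_state(); R=s['tcp_rot']; d=R.T@(np.array(p)-s['eef_pos'])
    zt=R.T@np.array([np.cos(yaw),np.sin(yaw),0]); return d.round(4),round(float(np.arctan2(-zt[1],zt[2])),4)
E
python3 - <<'E'
from h import *
c=np.load('pics/top1.npz')
P=lambda x,y,z:ray(c,295+(x+.5)/5.2-.5,180+(y+.5)/5.2-.5,z)
pts=dict(key=P(347,318,.043),nose=P(210,275,.041),rear=P(213,482,.035),leafroot=P(205,115,.054),step=P(212,402,.041),lip=P(203,240,.037),ctlNR=P(396,515,.02),ctlFR=P(385,90,.047))
for k,v in pts.items(): print(k,v.round(4))
a=pts['leafroot']-pts['rear']; yaw=np.arctan2(a[1],a[0]); a=pts['nose']-pts['rear'];print(yaw,np.arctan2(a[1],a[0]))
r=pts['rear']; print(rel([r[0]+.031,r[1],.20],yaw))
E
```

```text
key [ 0.5472 -0.1252  0.043 ]
nose [ 0.5692 -0.0635  0.041 ]
rear [ 0.4747 -0.0618  0.035 ]
leafroot [ 0.6413 -0.0633  0.054 ]
step [ 0.5107 -0.0624  0.041 ]
lip [ 0.5862 -0.061   0.037 ]
ctlNR [ 0.4579 -0.1461  0.02  ]
ctlFR [ 0.6519 -0.1468  0.047 ]
-0.009171680714523584 -0.018349460133093704
(array([ 0.0226, -0.5328,  0.4958]), -0.3436)
```

Emit:
{"method": "drive_tool", "body": {"motion": [[-1, 0, -0.034, 0.036, -0.05], [-1, 0, -0.068, 0.072, -0.1], [-1, 0, -0.102, 0.108, -0.15], [-1, 0, -0.136, 0.144, -0.2], [-1, 0, -0.17, 0.18, -0.25], [-1, 0, -0.204, 0.216, -0.3], [-1, 0, -0.238, 0.252, -0.34], [-1, 0, -0.272, 0.288, -0.34]], "grip_force": 40}}

```text
time_s: 0.9
eef_pos: [0.4011, 0.2527, 0.2221]
tcp_rot: [[-0.001, 0.011, 1.0], [-0.001, 1.0, -0.011], [-1.0, -0.001, -0.001]]
wrist_force: [1.4, -0.2, 0.9]
width: 0.0312
```

```bash
python3 - <<'E'
from h import *
print(rel([.5057,-.0623,.20],-.01))
E
```

```text
(array([ 0.0224, -0.3138,  0.1081]), -0.0013)
```

Emit:
{"method": "drive_tool", "body": {"motion": [[-1, 0.003, -0.045, 0.017, 0], [-1, 0.006, -0.09, 0.034, 0], [-1, 0.01, -0.135, 0.05, 0], [-1, 0.013, -0.18, 0.066, 0], [-1, 0.016, -0.225, 0.08, 0], [-1, 0.019, -0.27, 0.094, 0], [-1, 0.022, -0.314, 0.108, -0.001], [-1, 0.022, -0.314, 0.108, -0.001]]}}

```text
time_s: 1.7
eef_pos: [0.5057, -0.0693, 0.2002]
tcp_rot: [[-0.0, 0.019, 1.0], [-0.004, 1.0, -0.019], [-1.0, -0.004, -0.0]]
wrist_force: [-0.1, 0.8, 0.6]
width: 0.0002
```

```bash
python3 - <<'E'
from h import *
c=snap('wrist','w1.png'); s=env.read_state(); print(s['eef_pos'],s['tcp_rot'].round(3),s['wrist_force'],s['width'],s['time_s']); print(c['origin'],c['rotation'],c['K'][0,0])
print(rel([.5057,-.0623,.20],-.01))
E
```

```text
[ 0.50541001 -0.06589835  0.20005607] [[-0.001  0.016  1.   ]
 [-0.002  1.    -0.016]
 [-1.    -0.002 -0.001]] [-0.73998214  1.52346937 -0.47603047] 0.00029797538360494216 1.75
[ 0.43831324 -0.06820362  0.36252854] [[ 0.0194942   0.96924921  0.24530787]
 [ 0.99980109 -0.01786428 -0.00886795]
 [-0.004213    0.24543195 -0.96940467]] 361.0006761610606
(array([0.    , 0.0036, 0.0002]), -0.0061)
```

View pics/w1.png

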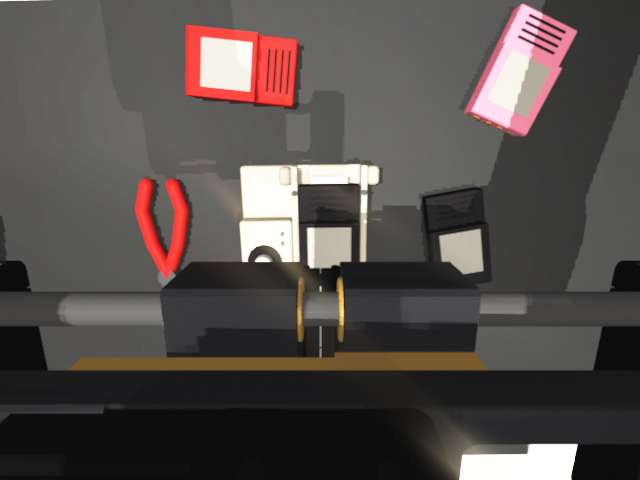

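Wrist view (image down = +x): the pack's rear edge is at (329,184), the step at y≈222, and its sides at x≈300–359. The key, at about (264,258), is partly hidden by the gripper. Measuring.

```bash
python3 - <<'E'
from h import *
c=np.load('pics/w1.npz')
for n,u,v,z in[('rear',329,184,.035),('step',331,222,.041),('L',360,205,.035),('R',300,205,.035),('key',264,259,.043),('wallL',366,184,.026+.0),('wallR',293,184,.026),('cradNearL',367,164,.026)]: print(n,ray(c,u,v,z).round(4))
g=cv2.cvtColor(c['color'],cv2.COLOR_RGB2GRAY); print(g[170:240:1,330].tolist()); print(g[205,285:375].tolist()); print(g[235,285:375].tolist())
E
```

```text
rear [ 0.4737 -0.0622  0.035 ]
step [ 0.5076 -0.061   0.041 ]
L [ 0.4934 -0.0341  0.035 ]
R [ 0.4924 -0.0891  0.035 ]
key [ 0.5411 -0.1237  0.043 ]
wallL [ 0.4754 -0.0277  0.026 ]
wallR [ 0.4741 -0.0955  0.026 ]
cradNearL [ 0.4571 -0.027   0.026 ]
[251, 251, 251, 251, 251, 247, 245, 254, 254, 254, 254, 254, 254, 245, 67, 53, 69, 77, 75, 72, 67, 69, 70, 70, 72, 70, 66, 60, 63, 63, 66, 65, 65, 59, 56, 59, 60, 62, 55, 36, 32, 34, 37, 40, 38, 38, 40, 38, 37, 37, 32, 22, 18, 28, 38, 38, 38, 109, 178, 187, 187, 187, 187, 187, 186, 187, 186, 187, 188, 187]
[255, 255, 255, 255, 255, 254, 250, 252, 254, 254, 254, 253, 235, 114, 51, 58, 59, 59, 60, 58, 58, 57, 57, 56, 55, 55, 52, 54, 53, 52, 51, 53, 54, 53, 49, 49, 51, 51, 53, 52, 53, 55, 57, 57, 57, 59, 57, 58, 59, 59, 60, 61, 62, 63, 62, 65, 64, 65, 67, 68, 68, 69, 69, 70, 73, 72, 74, 73, 74, 75, 75, 75, 74, 73, 89, 144, 233, 252, 253, 253, 252, 237, 136, 80, 80, 79, 93, 112, 112, 111]
[255, 255, 255, 255, 254, 250, 230, 214, 248, 253, 253, 250, 243, 203, 88, 55, 56, 55, 55, 54, 54, 82, 189, 244, 249, 249, 249, 248, 240, 220, 185, 184, 185, 185, 186, 186, 185, 186, 185, 186, 185, 185, 185, 187, 187, 187, 188, 186, 187, 187, 186, 187, 187, 187, 188, 189, 189, 187, 189, 189, 188, 189, 190, 188, 188, 169, 105, 38, 39, 40, 39, 39, 39, 42, 69, 141, 193, 206, 207, 209, 196, 143, 74, 71, 70, 70, 70, 70, 72, 72]
```

Emit:
{"method": "drive_tool", "body": {"motion": [[-1, 0.04, 0.0035, -0.015, 0.005], [-1, 0.08, 0.0035, -0.015, 0.005], [-1, 0.115, 0.0035, -0.015, 0.005], [-1, 0.14, 0.0035, -0.015, 0.005], [-1, 0.15, 0.0035, -0.015, 0.005], [-1, 0.155, 0.0035, -0.015, 0.005], [-1, 0.155, 0.0035, -0.015, 0.005]]}}

```text
time_s: 2.45
eef_pos: [0.4905, -0.0621, 0.0454]
tcp_rot: [[-0.001, 0.021, 1.0], [-0.002, 1.0, -0.021], [-1.0, -0.002, -0.001]]
wrist_force: [0.4, -0.8, 0.5]
width: 0.0002
```

```bash
python3 - <<'E'
from h import *
s=env.read_state(); print(s['eef_pos'],s['wrist_force'],s['tcp_rot'].round(4))
print(rel([.4905,-.0622,.032],-.008))
c=snap('wrist','w2.png'); cv2.imwrite('pics/w2c.png',c['color'][100:480,100:540,::-1])
E
```

```text
[ 0.49053062 -0.0621116   0.04537468] [ 0.4399126  -0.82773087  0.48339817] [[-0.0011  0.0205  0.9998]
 [-0.0023  0.9998 -0.0205]
 [-1.     -0.0023 -0.0011]]
(array([ 0.0134, -0.0001, -0.    ]), -0.0125)
```

View pics/w2c.png

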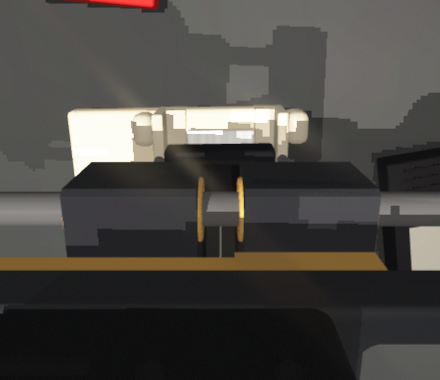

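The close-up shows the closed fingers (x≈222) centred on the channel (walls at about 163 and 280). Next I press down.

Emit:
{"method": "drive_tool", "body": {"motion": [[-1, 0.006, 0, 0, 0], [-1, 0.01, 0, 0, 0], [-1, 0.013, 0, 0, 0], [-1, 0.016, 0, 0, 0], [-1, 0.018, 0, 0, 0], [-1, 0.018, 0, 0, 0]]}}

```text
time_s: 3.1
eef_pos: [0.4914, -0.0621, 0.0285]
tcp_rot: [[0.0, 0.021, 1.0], [-0.002, 1.0, -0.021], [-1.0, -0.002, 0.0]]
wrist_force: [-2.6, 1.6, 10.0]
width: 0.0006
```

Emit:
{"method": "drive_tool", "body": {"motion": [[-1, 0.001, 0, 0, 0], [-1, 0.002, 0, 0, 0], [-1, 0.002, 0, 0, 0]]}}

```text
time_s: 3.4
eef_pos: [0.4919, -0.0622, 0.0283]
tcp_rot: [[0.001, 0.021, 1.0], [-0.0, 1.0, -0.021], [-1.0, -0.0, 0.001]]
wrist_force: [-9.5, 1.8, 31.5]
width: 0.0003
```

Emit:
{"method": "drive_tool", "body": {"motion": [[-1, 0.0017, 0, 0.003, 0], [-1, 0.0017, 0, 0.006, 0], [-1, 0.0017, 0, 0.009, 0], [-1, 0.0017, 0, 0.012, 0], [-1, 0.0017, 0, 0.016, 0], [-1, 0.0017, 0.0002, 0.02, 0]]}}

```text
time_s: 4.0
eef_pos: [0.5125, -0.0629, 0.0283]
tcp_rot: [[0.001, 0.022, 1.0], [0.001, 1.0, -0.022], [-1.0, 0.001, 0.001]]
wrist_force: [-10.1, -0.5, 27.3]
width: 0.0008
```

Emit:
{"method": "drive_tool", "body": {"motion": [[-1, 0.0018, 0, 0.004, 0], [-1, 0.0018, 0, 0.008, 0], [-1, 0.0018, 0.0001, 0.012, 0], [-1, 0.0018, 0.0002, 0.016, 0], [-1, 0.0018, 0.0003, 0.02, 0]]}}

```text
time_s: 4.5
eef_pos: [0.5317, -0.0633, 0.0283]
tcp_rot: [[-0.001, 0.023, 1.0], [0.002, 1.0, -0.023], [-1.0, 0.002, -0.001]]
wrist_force: [-14.5, 2.1, 34.4]
width: 0.0005
```

```bash
python3 - <<'E'
from h import *
c=snap('top','t2.png'); s=snap('scene','s2.png')
a=cv2.resize(c['color'][180:295,295:410],(460,460),interpolation=cv2.INTER_CUBIC)
b=cv2.resize(s['color'][230:300,240:350],(723,460),interpolation=cv2.INTER_CUBIC)[:,120:460]
cv2.imwrite('pics/c2.png',np.hstack([a,b])[:,:,::-1])
E
```

```text
(no output)
```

View pics/c2.png

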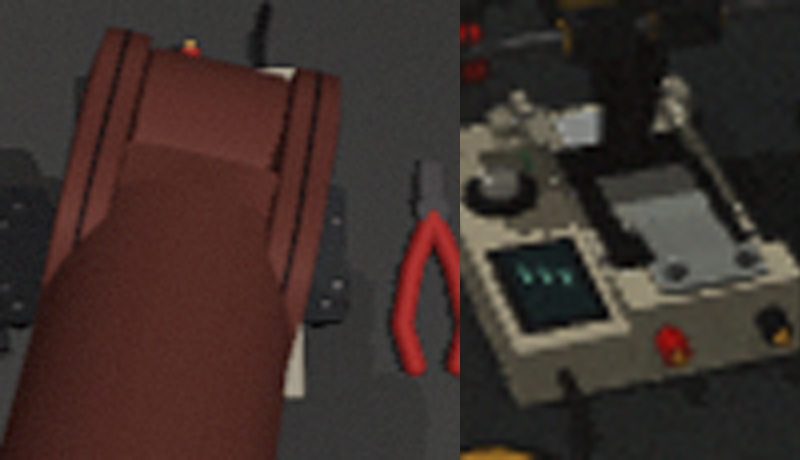

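The arm hides the top view. The scene view shows the pack moving in under the leaf, with its dark body on both sides of the steel strip. I'll keep pushing.

Emit:
{"method": "drive_tool", "body": {"motion": [[-1, 0.0017, 0, 0.004, 0], [-1, 0.0017, 0.0002, 0.008, 0], [-1, 0.0017, 0.0003, 0.012, 0], [-1, 0.0017, 0.0004, 0.016, 0]]}}

```text
time_s: 5.0
eef_pos: [0.5477, -0.0634, 0.0283]
tcp_rot: [[-0.002, 0.023, 1.0], [0.004, 1.0, -0.023], [-1.0, 0.004, -0.002]]
wrist_force: [-15.0, 1.9, 31.9]
width: 0.0002
```

Emit:
{"method": "drive_tool", "body": {"motion": [[-1, 0.0016, 0, 0.003, 0], [-1, 0.0016, 0.0001, 0.006, 0], [-1, 0.0016, 0.0001, 0.008, 0]]}}

```text
time_s: 5.3
eef_pos: [0.554, -0.0638, 0.0283]
tcp_rot: [[-0.005, 0.024, 1.0], [0.005, 1.0, -0.024], [-1.0, 0.005, -0.006]]
wrist_force: [-17.9, 1.4, 36.4]
width: 0.0003
```

Emit:
{"method": "drive_tool", "body": {"motion": [[-1, 0.0014, 0, 0.002, 0], [-1, 0.0014, 0, 0.004, 0], [-1, 0.0014, 0, 0.005, 0]]}}

```text
time_s: 5.6
eef_pos: [0.5573, -0.0644, 0.0283]
tcp_rot: [[-0.009, 0.025, 1.0], [0.007, 1.0, -0.025], [-1.0, 0.007, -0.009]]
wrist_force: [-20.8, 2.0, 35.9]
width: 0.0003
```

Emit:
{"method": "drive_tool", "body": {"motion": [[-1, 0.0013, 0, 0.002, 0], [-1, 0.0013, 0, 0.004, 0], [-1, 0.0013, 0, 0.004, 0]]}}

```text
time_s: 5.9
eef_pos: [0.5574, -0.0644, 0.0283]
tcp_rot: [[-0.017, 0.025, 1.0], [0.01, 1.0, -0.025], [-1.0, 0.009, -0.018]]
wrist_force: [-26.1, 2.5, 42.3]
width: 0.0005
```

Emit:
{"method": "drive_tool", "body": {"motion": [[-1, 0.0008, 0, 0.003, 0], [-1, 0.0008, 0, 0.006, 0], [-1, 0.0008, 0, 0.006, 0]]}}

```text
time_s: 6.2
eef_pos: [0.5576, -0.0644, 0.0283]
tcp_rot: [[-0.03, 0.026, 0.999], [0.013, 1.0, -0.026], [-0.999, 0.012, -0.03]]
wrist_force: [-33.9, 4.5, 46.5]
width: 0.0005
```

Motion has stalled at x=0.5576, where home was predicted, with 34 N forward. Next I ease off and lift.

Emit:
{"method": "drive_tool", "body": {"motion": [[-1, 0, 0, 0, 0], [-1, -0.002, 0, -0.0005, 0], [-1, -0.006, 0, -0.001, 0], [-1, -0.014, 0, -0.001, 0], [-1, -0.04, 0, -0.004, 0], [-1, -0.08, 0, -0.02, 0], [-1, -0.12, 0, -0.06, 0], [-1, -0.12, 0, -0.06, 0]]}}

```text
time_s: 7.0
eef_pos: [0.5011, -0.0655, 0.1545]
tcp_rot: [[-0.024, 0.028, 0.999], [0.015, 0.999, -0.028], [-1.0, 0.015, -0.024]]
wrist_force: [-1.0, 0.3, -0.1]
width: 0.0004
```

```bash
python3 - <<'E'
from h import *
s=env.read_state(); print(s['eef_pos'],s['tcp_rot'].round(3),s['wrist_force'])
c=snap('wrist','w3.png'); t=snap('scene','s3.png')
b=cv2.resize(t['color'][235:295,245:315],(467,400),interpolation=cv2.INTER_CUBIC)
a=c['color'][80:480,150:470]
cv2.imwrite('pics/c3.png',np.hstack([a,b])[:,:,::-1])
E
```

```text
[ 0.50111731 -0.06552466  0.15448786] [[-0.024  0.028  0.999]
 [ 0.015  0.999 -0.028]
 [-1.     0.015 -0.024]] [-1.02163302  0.33558323 -0.05254364]
```

View pics/c3.png

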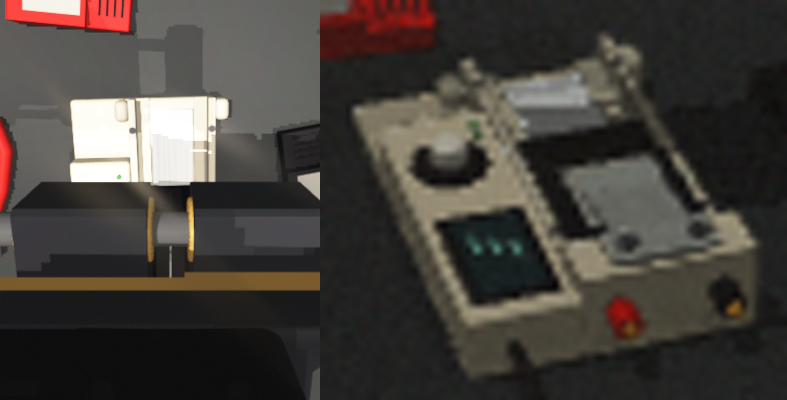

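The wrist view shows the pack gone from the near channel, its rear edge at about crop (170,186). In the scene view the pack is under the leaf up to the end block, and the key top is at crop (450,145). Checking the numbers.

```bash
python3 - <<'E'
from h import *
w=np.load('pics/w3.npz'); s=np.load('pics/s3.npz')
S=lambda x,y,z:ray(s,245+x/6.67-.5,235+y/6.67-.5,z).round(4)
print('rear(w)',ray(w,320,266,.028).round(4),'key',S(450,145,.043),'pack rear L/R',S(522,142,.03),S(645,115,.03) if 0 else '', 'bolts',S(625,245,.054),S(702,228,.054))
g=cv2.cvtColor(w['color'],cv2.COLOR_RGB2GRAY);print(g[225:275,318].tolist())
k=np.array([.547,-.1248])
print(rel([*k,.055],-.008))
for r in('rear',):print('rear expected px scene',[((proj(s,[.533,y,.028])-[245,235])*6.67).round(0) for y in(-.09,-.036)])
E
```

```text
rear(w) [ 0.5304 -0.0655  0.028 ] key [0.5953 0.0022 0.043 ] pack rear L/R [0.5846 0.0393 0.03  ]  bolts [0.7016 0.0373 0.054 ] [0.7008 0.0711 0.054 ]
[238, 238, 237, 238, 237, 237, 238, 237, 238, 238, 237, 237, 237, 237, 238, 237, 238, 237, 237, 237, 237, 237, 238, 237, 238, 238, 238, 238, 238, 238, 237, 238, 238, 238, 238, 227, 192, 191, 192, 188, 143, 23, 18, 23, 24, 25, 26, 28, 29, 31]
(array([ 0.0946, -0.0608,  0.0494]), -0.0182)
rear expected px scene [array([197., 134.]), array([316., 112.])]
```

```bash
python3 - <<'E'
from h import *
s=np.load('pics/s3.npz')
S=lambda x,y,z:ray(s,245+(x-320)/6.67-.5,235+y/6.67-.5,z).round(4)
print('key',S(450,143,.043),'collar',S(451,160,.034),'rear R/L',S(519,144,.028),S(632,118,.028),'bolts',S(625,245,.054),S(702,228,.054))
E
```

```text
key [ 0.5499 -0.125   0.043 ] collar [ 0.5494 -0.1248  0.034 ] rear R/L [ 0.5379 -0.0918  0.028 ] [ 0.534  -0.0395  0.028 ] bolts [ 0.6603 -0.0825  0.054 ] [ 0.6591 -0.0499  0.054 ]
```

The key is at (0.548,-0.125). The pack's rear edge at x≈0.531–0.536 matches the home value of 0.533. Next I go over the key.

Emit:
{"method": "drive_tool", "body": {"motion": [[-1, 0.01, -0.03, 0.025, 0], [-1, 0.03, -0.061, 0.0505, 0], [-1, 0.06, -0.061, 0.0505, 0], [-1, 0.085, -0.061, 0.0505, 0], [-1, 0.094, -0.061, 0.0505, 0], [-1, 0.0946, -0.061, 0.0505, 0], [-1, 0.0946, -0.061, 0.0505, 0]]}}

```text
time_s: 7.8
eef_pos: [0.5486, -0.1251, 0.0553]
tcp_rot: [[-0.026, 0.026, 0.999], [0.015, 1.0, -0.026], [-1.0, 0.014, -0.026]]
wrist_force: [-0.8, 0.0, -0.0]
width: 0.0002
```

```bash
python3 - <<'E'
from h import *
print(rel([.548,-.125,.055],-.008)); 
t=snap('scene','s4.png')
b=cv2.resize(t['color'][225:295,245:325],(640,560),interpolation=cv2.INTER_CUBIC)
cv2.imwrite('pics/c4.png',b[:,:,::-1])
E
```

```text
(array([ 0.0003,  0.0001, -0.0006]), -0.018)
```

View pics/c4.png

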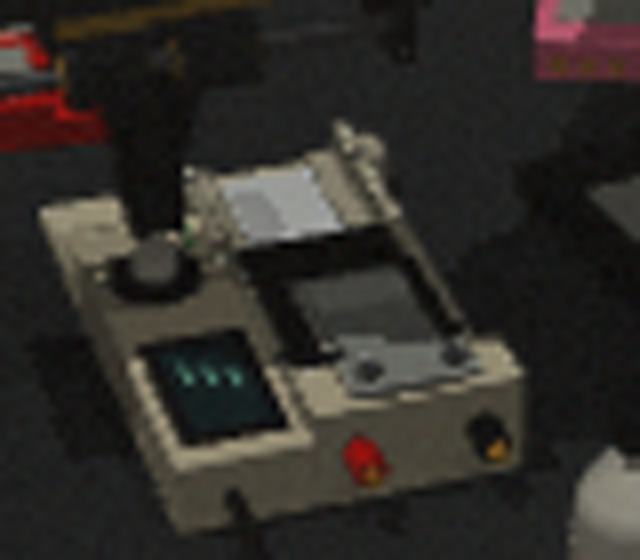

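The fingertip is right over the key, at crop (158,250). Next I press.

Emit:
{"method": "drive_tool", "body": {"motion": [[-1, 0.006, 0, 0, 0], [-1, 0.011, 0, 0, 0], [-1, 0.014, 0, 0, 0], [-1, 0.017, 0, 0, 0], [-1, 0.019, 0, 0, 0], [-1, 0.019, 0, 0, 0], [-1, 0.019, 0, 0, 0]]}}

```text
time_s: 8.55
eef_pos: [0.5491, -0.1247, 0.0382]
tcp_rot: [[-0.024, 0.026, 0.999], [0.016, 1.0, -0.026], [-1.0, 0.015, -0.024]]
wrist_force: [-4.2, 2.7, 16.8]
width: 0.0005
```

The key has bottomed out at z=0.038 with 17 N. Next I release it and back away.

Emit:
{"method": "drive_tool", "body": {"motion": [[-1, -0.003, 0, 0, 0], [-1, -0.008, 0, 0, 0], [-1, -0.02, 0, 0, 0], [-1, -0.05, 0, 0, 0], [-1, -0.1, -0.02, 0, 0], [-1, -0.14, -0.06, -0.03, 0], [-1, -0.15, -0.1, -0.06, 0], [-1, -0.15, -0.1, -0.06, 0]]}}

```text
time_s: 9.35
eef_pos: [0.4878, -0.2306, 0.191]
tcp_rot: [[-0.02, 0.032, 0.999], [0.015, 0.999, -0.032], [-1.0, 0.014, -0.021]]
wrist_force: [-0.9, -0.7, -0.2]
width: 0.0004
```

```bash
python3 - <<'E'
from h import *
s=env.read_state(); print(s['eef_pos'],s['wrist_force'],s['time_s'])
t=snap('scene','s5.png'); c=snap('top','t5.png')
b=cv2.resize(t['color'][225:295,245:325],(526,460),interpolation=cv2.INTER_CUBIC)
a=cv2.resize(c['color'][180:295,300:365],(260,460),interpolation=cv2.INTER_CUBIC)
cv2.imwrite('pics/c5.png',np.hstack([a,b])[:,:,::-1])
E
```

```text
[ 0.48777319 -0.23062002  0.19102209] [-0.87841394 -0.72431156 -0.21831176] 9.35
```

View pics/c5.png

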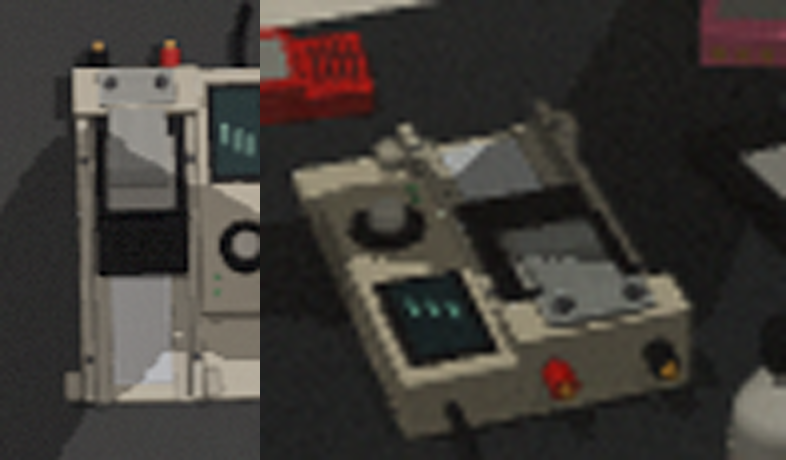

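```bash
python3 - <<'E'
from h import *
c=np.load('pics/t5.npz'); im=c['color'].sum(2)
print(im[200:255,303+22].tolist()); print(im[200:255,300+44].tolist())
for z in(.028,.032): print(ray(c,335,247.8,z).round(4))
print(ray(c,325,208.5,.034).round(4), ray(c,335,279.5,.026).round(4))
E
```

```text
[392, 381, 442, 450, 440, 450, 296, 485, 307, 74, 71, 104, 78, 49, 54, 45, 57, 64, 61, 59, 61, 53, 62, 57, 51, 67, 56, 62, 51, 71, 61, 59, 53, 58, 27, 58, 64, 66, 63, 82, 61, 71, 69, 70, 59, 72, 68, 65, 2, 270, 326, 330, 322, 322, 323]
[479, 442, 437, 437, 458, 464, 522, 410, 177, 101, 102, 100, 96, 100, 85, 83, 91, 87, 80, 85, 92, 85, 75, 99, 62, 58, 42, 89, 85, 92, 91, 94, 75, 29, 72, 75, 68, 69, 64, 67, 75, 69, 56, 60, 68, 71, 70, 32, 121, 234, 316, 321, 322, 316, 318]
[ 0.5339 -0.0628  0.028 ]
[ 0.5335 -0.0626  0.032 ]
[ 0.6295 -0.0417  0.034 ] [ 0.4581 -0.0602  0.026 ]
```

```bash
python3 -c "
from h import *
print(env.close_job())"
```

```text
the job is handed in; nothing more can be done
None
```

I pressed the pack onto the bed with about 30–45 N and pushed it under the leaf spring to the stop. I then let go, pressed the start key, released it and handed the job in at about 9.5 s of the 38 s allowed.

- **Pack home:** the push stalled at the predicted point (tool x 0.5576 m, 34 N forward). After release, the top view puts the pack's rear at x ≈ 0.534 and its nose at ≈ 0.630. That matches the stop, with no visible gap.
- **Start key:** it bottomed out at z = 0.038 m with 17 N and looks sprung back out in the last picture.
- **Clear at hand-in:** the fingers were about 19 cm above the bench with under 1.5 N on the wrist, touching nothing. The only contacts I felt were with the pack and the key. I compared no before and after positions for the other things on the bench.
- **Discrepancies:**
    - The tool tilted about 1.5° under the push, which did no harm.
    - The first wrist-camera estimate of the key was about 6 mm off because the gripper partly hid it. I used the top and scene views instead.

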